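Load a herb specimen plate under the spring clip

ROBOT

A 6-joint arm with a two-finger parallel gripper is mounted at the origin on the work surface. World frame = base frame: x ahead of the robot, y to its left, z up, the work surface at z = 0. Lengths are in m, angles in degrees, forces in N, time in s.
With the tool pointing down it reaches from about 0.4 to 0.825 m from the base axis. Payload 7 kg.
Tool frame: the origin (TCP) lies on the centre line of the jaws, within the pads' length; the fingertips stand 8 mm ahead of it and the grasp point (between the pads) lies 11 mm behind it; z points along the fingers, y is the line along which they close (so a half turn about z gives the same grasp; the last joint's range is limited). The gripper opens to 88 mm and grips with 3 to 60 N. Pads are 19 mm wide; open, the fingers measure 130 mm over their backs; the gripper's body (78 mm by 193 mm) begins 47 mm behind the grasp point.
Start: joints at [86.752, 20.546, 0.682, 0, -70.136, -16.507], TCP at [0.228, 0.635, 0.235] pointing down, gripper open.
Joint ranges: [-176.03, 176.03], [-82.01, 121.73], [-58.28, 71.71], [-173.87, 95.51], [-174.79, -0.11], [-173.66, 173.66]. Speed limits (degrees/s): [136.94, 136.94, 172.46, 180, 180, 180].

INTERFACE

Orientations are given as [roll, pitch, yaw] about the fixed x, y, z axes, in that order (R = Rz(yaw) Ry(pitch) Rx(roll)).
In Python, from plant import ctrl, vision gives the robot as it stands. The module is installed in compiled form; this text tells all that it offers.
- The arm moves only by the tool move_arm, never from a script. Its argument "moves" is one flat list of numbers, 7 for each row, row after row: the finger opening in cm, from 0 to 8.76, then the shift along the tool's x, y, z in cm, then the turn, a rotation vector about the tool's x, y, z in rad. A call has 1 to 8 rows; each row shifts and turns the commanded pose from where the row before left it, along the tool's axes as they then stand; what a row does not reach is not made up. A row lasts 1/10 s, in which the tool goes at most 50 mm and 8.59 degrees, less where a joint would pass 70% of its speed; a pose out of reach is approached as far as the arm can. A call with a gripper value outside its range is refused whole. The fingers move at their own pace and stop on an object; the grip force is fixed at half the most. Time passes only in rows, so rows that do not move let the fingers close. It gives the time, the measured TCP pose, the force, the opening and the grip force at its end, in the units of the state.
- ctrl.get_obs(): the state, without advancing time (a new reading comes with each control period).
- vision.snapshot(name): name is "scene" or "side" or "wrist"; returns (picture, depth): 420x560x3 uint8, red, green, blue; 420x560 float32, m along the optical axis (not along the pixel's ray), 0 where there is no reading.
- vision.camera_model(name): a dict with "vertical_fov" (degrees; the focal length in pixels is half the picture's height over the tangent of half this angle, whatever the lens; pixels are square), "cx", "cy" (the principal point, pixels), "cam_to_world" (4x4, takes a point from camera to world coordinates). Camera axes: x right, y down, z forward; pixel columns grow to the right and rows downward; lengths in m; the calibration is good to about 2 mm. A picture is of the moment at which its call begins: read the wrist's pose just before it. camera_model takes no time and is no camera call; for the wrist camera it gives the pose at the moment of the call.
- ctrl.close_job(): hands the job in; it is judged then, once.
The state is a dict: "clock": time; "joint_pos": joint angles; "qvel": joint speeds; "tau": joint torques, N m; "tool_pos": TCP position; "orientation": TCP orientation; "force": force on the tool from outside, world axes, zero at the start; "moment": the same for the moment, N m; "opening": finger opening in m; "gripper_force": force on a finger pad.
Only numpy, scipy, OpenCV 4.12 (cv2) and the standard library are available. Lean on these libraries where they do the work, as an engineer would, in place of code of your own. Each camera call takes 0.05 s, during which the arm holds its last target. There are 200 camera calls.

TASK

Load the specimen plate into the inspection stage: with one fingertip press the spring clip's bar down and keep it down, while the other fingertip pushes the plate by its upright lip along the channel, beneath the clip's toe, until it is fully home against the end stop. Only then let go of the bar so that the clip springs back onto the plate, and finish with the hand clear. Push only: do not grip or lift the plate, and leave everything else on the bench where it is.

Things in the scene. Friction and masses are not known exactly. Their poses are not given: they have to be found in the camera images.
- stage: Fixed grey slab, 240 x 150 x 16 mm, that carries bed and clip. Origin: on the table, the slab spanning x -125..115, y -75..75 mm from it; z up. +x is the way the plate is pushed. The aluminium bed (x -115..75 mm, y < 0) and the clip's press bar (y > 0) lie side by side along x. Nothing on the stage is higher than 46 mm (the arm of the toe up to 56 when pressed).
- bed (a point): Point on the bed's top, 22 mm above the table, at stage (35, -25) mm, where the plate's origin lies when home. The bed is a channel along stage x, y -51..1 mm, between rails 4 mm high (2 mm play each side of the plate). Dark end stop 12 mm above the bed, its face at stage x = 75. The end nearest the robot, x = -115, is open.
- clip (a joint): Bent-steel spring clip, a see-saw on a hinge along stage x at y = 10, z = 36 mm. Angle in rad: 0 at rest, toe down across the channel; pressing the bar down lifts the toe, hard stop 0.28. The 5 mm plate passes under the toe above 0.10; 0.15 to 0.25 is well open. Mid-bar force about 3 N to start it, 6 N at 0.2; let go, it springs back. Resting on the plate it reads about 0.09.
- bar (a point): On top of the clip's flat press bar, stage (-55, 41, 40) mm at rest; it moves with the bar. Bar: stage x -95..51, y 26..56 mm, so a fingertip can slide along it while pressing. At 0.2 rad this point is 6 mm lower: 12 mm above the bed and 10 mm below the lip's top, so a second fingertip level with it meets the lip. Mid-bar to mid-lip is 66 mm along y; 10 mm off either middle is fine.
- toe (a point): Middle of the lower near edge of the clip's toe, stage (31, -39) mm, 1.2 mm above the bed at rest. The toe is 14 x 14 mm, hanging from an arm that crosses above the bed at stage x 31..45 mm, its underside 16 mm above the bed. The plate's front must pass beneath.
- plate: Loose white plate lying in the channel, 80 (x) x 48 (y) x 5 mm, about 50 g, with three brown root slices. Origin: centre of its underside; x as the stage's x. An upright lip 48 mm wide, 4 mm thick, stands along its rear (-x) end, rear face at plate x = -40, top 22 mm above the bed. Home: front end on the stop, origin at stage x = 35. At the start its front is 3 to 20 mm short of the toe.
- lip (a point): Middle of the top rear edge of the plate's lip, at plate (-40, 0, 22) mm; the upright rear face below it is what gets pushed. It ends at stage x = -5 mm when the plate is home.
- weight: Small brass knobbed weight, 22 mm diameter, 28 mm high, standing on the stage's slab by its far +y corner. Origin: centre of its underside. Leave alone.
- mortar: Brass mortar, 92 mm across, 85 mm high, its pestle leaning in it up to 127 mm. Origin: centre of its underside. Leave alone.
- jar: Closed amber jar, 56 mm diameter, 85 mm high. Origin: centre of its underside. Leave alone.
- pan: Shallow brass balance pan, 100 mm across, 18 mm high. Origin: centre of its underside. Leave alone.
- box: Cardboard box 50 x 90 x 35 mm. Origin: centre of its underside. Leave alone.
- spare: A second specimen plate of the same make as the one in the channel, lying on the table beside the stage. Origin: centre of its underside. Leave alone.
Not all that is in view belongs to the job. What is shaped like the plate but orange is not meant.

How it is judged (in metres and radians):
On the way, in this order (a step that is already met when the one before it is completed fails the run):
1. a fingertip holds the clip open while the plate is still short of the toe (value of joint clip above 0.12 rad and contact force between the fingers and clip above 0.5 N and x of plate in the frame of stage below -0.005 m), for 0.1 s.
2. the plate is fully home with the clip still held open by a finger (value of joint clip above 0.12 rad and contact force between the fingers and clip above 0.5 N and x of plate in the frame of stage above 0.032 m), for 0.1 s.
At the end, for the whole second after the job is handed in: The plate lies flat in the channel within 3 mm of the end stop, at rest, with the released clip's toe bearing on it (x of plate in the frame of stage between 0.032 and 0.038 m and z of plate in the frame of stage below 0.0245 m and angle between plate's own z axis and vertical below 0.06 rad and angle between the x axis of plate and the x axis of stage, either way round below 0.09 rad and value of joint clip between 0.05 and 0.115 rad and contact force between clip and plate above 0.5 N and linear speed of plate below 0.01 m/s); the robot touches nothing.
It fails at once if the clip is let down onto the plate when it is under the toe but not yet home (x of plate in the frame of stage between -0.004 and 0.03 m and value of joint clip below 0.105 rad).
It fails at once if the plate is lifted or tipped (z of plate in the frame of stage above 0.03 m or angle between plate's own z axis and vertical above 0.2 rad).
It fails at once if a bystander is moved by more than 15 mm (distance of any of weight, mortar, jar, pan, box, spare from where it was at the start of the episode above 0.015 m).
It also fails if it takes over 43 s, if anything falls off the work surface, if the arm or the gripper's body presses on something with over 40 N, if the wrist force passes 120 N, or if a joint passes its speed limit or range.

## Working session

There is one attempt and no reset: what is moved stays moved. The work goes in short steps, Python scripts to look and compute and a tool call to move; the robot and the scene stay as the last step left them, time stands still between calls to the robot, and variables do not carry over. Pictures are saved under pics/ and viewed, at most 10 in all, crops included, and the job is handed in when it is done.

Besides the shell and the picture viewer there is one more tool, called as name(argument=value, ...), one argument or row to a line, values as JSON. move_arm: Moves the arm, as the interface text tells. Its arguments: {"type":"object","properties":{"moves":{"type":"array"}},"required":["moves"]}

```bash
mkdir -p pics; cat > h.py <<'E'
import numpy as np, cv2
from plant import ctrl, vision
def snap(n,f):
    m=vision.camera_model(n); p,d=vision.snapshot(n)
    cv2.imwrite(f'pics/{f}.png',p[:,:,::-1]); np.savez(f'pics/{f}.npz',p=p,d=d,T=m['cam_to_world'],k=[210/np.tan(np.radians(m['vertical_fov']/2)),m['cx'],m['cy']])
def load(f):
    z=np.load(f'pics/{f}.npz'); f_,cx,cy=z['k']; d=z['d']; v,u=np.mgrid[:420,:560]
    P=np.stack([(u-cx)/f_*d,(v-cy)/f_*d,d],-1)@z['T'][:3,:3].T+z['T'][:3,3]
    return z['p'],d,P
E
python3 - <<'E'
from h import *
for n in ['scene','wrist','side']: snap(n,n+'0')
o=ctrl.get_obs(); print(o['clock'],o['tool_pos'],o['orientation'],o['opening'])
a=[cv2.imread(f'pics/{n}0.png') for n in ['scene','wrist','side']]
for n in ['scene','wrist','side']:print(vision.camera_model(n)['cam_to_world'].round(3).tolist())
E
```

```text
0.15 [0.22807661 0.6349354  0.23383448] [ 1.79927474e+02 -9.32167951e-03 -1.97602880e+01] 0.08779613186801911
[[-0.648, 0.423, -0.634, 1.0], [0.762, 0.365, -0.535, 0.444], [0.006, -0.83, -0.558, 0.452], [0.0, 0.0, 0.0, 1.0]]
[[-0.339, -0.912, -0.231, 0.289], [-0.941, 0.329, 0.082, 0.613], [0.001, 0.245, -0.969, 0.384], [0.0, 0.0, 0.0, 1.0]]
[[0.771, -0.306, 0.559, 0.065], [-0.637, -0.386, 0.667, -0.551], [0.011, -0.87, -0.492, 0.504], [0.0, 0.0, 0.0, 1.0]]
```

View pics/scene0.png

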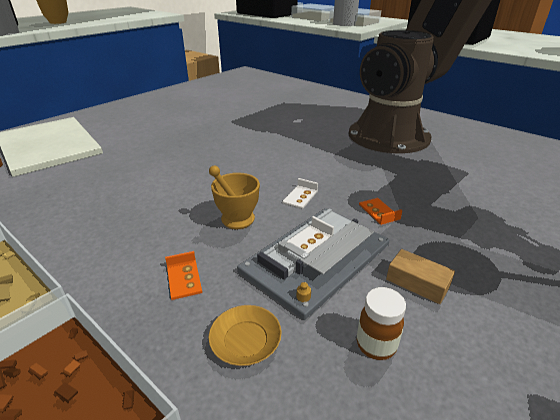

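View pics/wrist0.png

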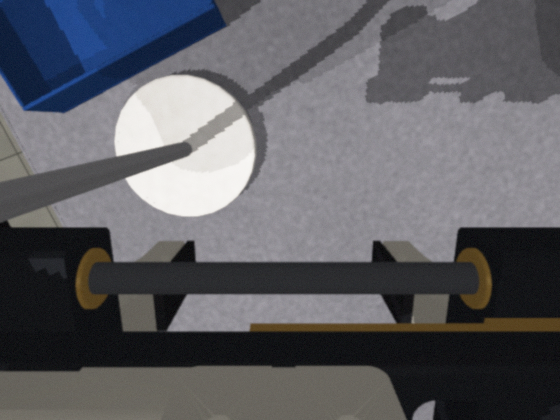

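The scene picture shows the stage at about (315,258), the plate at (310,240), the weight at (303,291), the box at (420,275) and the jar at (380,322). The wrist camera does not see the stage yet. Next I'll make an orthophoto of the stage.

```bash
python3 - <<'E'
from h import *
p,d,P=load('scene0')
for (u,v) in [(238,268),(305,315),(388,238),(300,193),(310,240),(378,300),(420,272),(303,291),(237,195),(245,335),(321,220)]:
    print((u,v),P[v,u].round(3))
ims=[]
for n in ['scene0','side0']:
    p,d,P=load(n)
    c=P[258,315] if n=='scene0' else c
    c0=c
    img=np.zeros((500,500,3),np.uint8)
    m=(d>0)&(P[...,2]<.15)&(P[...,2]>-.02)
    ij=np.round((P[...,:2]-c[:2])*1000+0).astype(int)  # 1px=1mm
    ii=250-ij[...,0]; jj=250-ij[...,1]
    m&=(ii>=1)&(ii<499)&(jj>=1)&(jj<499)
    o=np.argsort(P[m][:,2])
    for a in (0,1,):
      for b in (0,1): img[ii[m][o]+a,jj[m][o]+b]=p[m][o]
    ims.append(img[50:450,50:450,::-1])
print(c)
cv2.imwrite('pics/ortho.png',np.hstack(ims))
E
```

```text
(238, 268) [0.69  0.083 0.013]
(305, 315) [0.695 0.228 0.013]
(388, 238) [0.459 0.236 0.016]
(300, 193) [0.428 0.008 0.005]
(310, 240) [0.568 0.14  0.028]
(378, 300) [0.667 0.319 0.086]
(420, 272) [0.528 0.324 0.036]
(303, 291) [0.677 0.209 0.035]
(237, 195) [ 0.561 -0.05   0.039]
(245, 335) [0.772 0.182 0.004]
(321, 220) [0.526 0.133 0.045]
[0.61138964 0.1824254  0.03941194]
```

View pics/ortho.png

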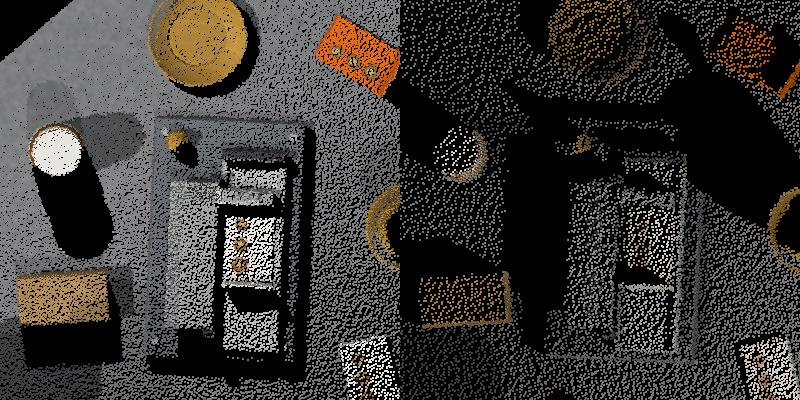

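The ortho shows the stage nearly aligned with world x, with the slab's corners near (155,118), (307,123) and (148,370). The plate spans rows 215–290, columns 222–285. I'll fit it numerically.

```bash
python3 - <<'E'
from h import *
for n in ['scene0','side0']:
    p,d,P=load(n); Q=P[d>0]; C=p[d>0].astype(int)
    r=(abs(Q[:,0]-.60)<.15)&(abs(Q[:,1]-.152)<.1); Q=Q[r];C=C[r]
    t=Q[(abs(Q[:,0]-.6)<.03)&(Q[:,2]<.008)]; 
    s=Q[(Q[:,2]>.012)&(Q[:,2]<.06)]
    box=cv2.minAreaRect((s[:,:2]*1000).astype(np.float32)); print(n,'slab',box,'table z',np.median(t[:,2]))
    top=Q[(abs(Q[:,2]-.04)<.004)]
    b=top[(top[:,1]>.165)&(top[:,1]<.215)]
    print(' bar',cv2.minAreaRect((b[:,:2]*1000).astype(np.float32)),np.median(b[:,2]))
    w=Q[(C:=C.min(1)>0)*0==0] if 0 else Q
    lp=Q[(abs(Q[:,0]-.525)<.03)&(Q[:,1]>.1)&(Q[:,1]<.162)&(Q[:,2]>.036)&(Q[:,2]<.05)]
    print(' lip',len(lp),np.percentile(lp,[2,50,98],axis=0).round(4).tolist())
E
```

```text
scene0 slab ((601.4482421875, 158.000732421875), (150.43917846679688, 297.7170104980469), 87.42041778564453) table z 6.817889008572942e-05
 bar ((575.9647827148438, 190.54249572753906), (48.34563446044922, 200.44178771972656), 88.09496307373047) 0.03968715885790325
 lip 114 [[0.5243, 0.1131, 0.0362], [0.5278, 0.1369, 0.042], [0.5302, 0.1597, 0.0449]]
side0 slab ((600.2434692382812, 155.87744140625), (153.5709228515625, 297.7021179199219), 87.44721221923828) table z 0.0009577772896628423
 bar ((574.3180541992188, 189.99241638183594), (49.17564392089844, 201.5430450439453), 88.72969055175781) 0.040141928033016944
 lip 60 [[0.5232, 0.1109, 0.0362], [0.5251, 0.1345, 0.0424], [0.5281, 0.1614, 0.0462]]
```

move_arm(
  moves=[8.7,3.5,3.3,0,0,0,0,8.7,3.5,3.3,0,0,0,0,8.7,3.5,3.3,0,0,0,0,8.7,3.5,3.3,0,0,0,0,8.7,3.5,3.3,0,0,0,0,8.7,3.5,3.3,0,0,0,0,8.7,3.5,3.3,0,0,0,0,8.7,3.5,3.3,0,0,0,0],
)

```text
clock: 0.95
tool_pos: [0.4028, 0.2902, 0.2347]
orientation: [-180.0, -0.0, -19.7]
force: [0.9, 0.9, 0.4]
opening: 0.0869
gripper_force: 0.0
```

move_arm(
  moves=[6,3.5,3.3,0,0,0,0,4.5,3.5,3.3,0,0,0,0,4.5,3.5,3.1,0,0,0,0,4.5,0,0,0,0,0,-0.1,4.5,0,0,0,0,0,-0.1,4.5,0,0,0,0,0,-0.1,4.5,0,0,0,0,0,0,4.5,0,0,0,0,0,0],
)

```text
clock: 1.75
tool_pos: [0.4684, 0.1653, 0.2345]
orientation: [180.0, 0.0, -2.7]
force: [-0.2, -0.1, 0.0]
opening: 0.045
gripper_force: 0.0
```

```bash
python3 - <<'E'
from h import *
o=ctrl.get_obs(); print(o['clock'],o['tool_pos'],o['orientation'],o['opening'],o['force'])
snap('wrist','wrist1'); snap('side','side1')
E
```

```text
1.75 [0.46836778 0.16531175 0.23445793] [ 1.79993168e+02  1.22709729e-02 -2.73323359e+00] 0.045043764645261955 [-0.24813738 -0.12783859  0.03366516]
```

View pics/wrist1.png

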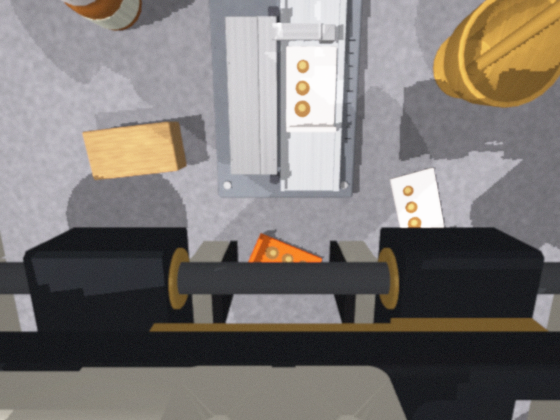

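The wrist picture shows the stage clearly: the bar at columns 228–278, the lip at (312,127), the bed's near end at (310,190) and the slab's near edge at row 195. The orange decoy is at (285,250) on the table. Next I'll fit the stage's height model.

```bash
cat > fit.py <<'E'
from h import *
from scipy.optimize import minimize
def toS(q,Q):
    c,s=np.cos(q[2]),np.sin(q[2]); d=Q[:,:2]*1000-q[:2]
    return np.c_[d[:,0]*c+d[:,1]*s,-d[:,0]*s+d[:,1]*c,Q[:,2]*1000]
def cost(q,Q):
    S=toS(q,Q);x,y,z=S.T
    h=np.where((x>-125)&(x<115)&(y>-75)&(y<75),16.,0)
    ign=(y>1)&(y<26)&(x>-118)&(x<80)|(y>-58)&(y<-51)&(x>-118)|(y>-51)&(y<26)&(x>-80)
    h=np.where((x>-115)&(x<75)&(y>-51)&(y<1),22,h); h=np.where((x>-95)&(x<51)&(y>26)&(y<56),40,h)
    e=np.minimum(abs(z-h),8); e[ign]=0
    return e.sum()/(~ign).sum()
def fit(n,q0=(577,155,-.045)):
    p,d,P=load(n); Q=P[(d>0)&(abs(P[...,0]-.57)<.17)&(abs(P[...,1]-.155)<.105)&(P[...,2]<.07)]
    best=None
    for dx in(-6,0,6):
        r=minimize(cost,np.add(q0,[dx,0,0]),(Q,),method='Nelder-Mead',options=dict(initial_simplex=np.add(q0,[[dx,0,0],[dx+5,3,0],[dx-2,5,.03],[dx,-3,-.03]]),xatol=1e-3))
        if best is None or r.fun<best.fun:best=r
    q=best.x;S=toS(q,Q)
    return q,best.fun,S
if __name__=='__main__':
    for n in['wrist1','scene0','side0','side1']:
        q,f,S=fit(n)
        l=S[(S[:,2]>38)&(S[:,2]<47)&(S[:,1]>-48)&(S[:,1]<-2)&(S[:,0]<-20)&(S[:,0]>-80)]
        b=S[(abs(S[:,0]+55)<30)&(abs(S[:,1]-41)<10)]
        print(n,q.round(3),round(f,2),len(S),'lip',np.percentile(l,[2,50,98],axis=0).round(1).tolist(),'bar z',np.median(b[:,2]).round(1))
E
python3 fit.py
```

```text
wrist1 [ 5.77326e+02  1.58228e+02 -5.00000e-02] 0.74 45470 lip [[-50.8, -46.8, 42.1], [-48.9, -24.9, 43.6], [-47.9, -3.0, 45.0]] bar z 39.7
scene0 [ 5.77760e+02  1.58494e+02 -4.30000e-02] 1.76 15864 lip [[-52.1, -47.4, 38.2], [-48.9, -23.8, 42.8], [-46.9, -3.5, 45.0]] bar z 39.6
side0 [ 5.77112e+02  1.58079e+02 -4.60000e-02] 2.19 5783 lip [[-52.7, -47.0, 38.6], [-51.0, -25.9, 42.9], [-48.1, -6.2, 46.2]] bar z 40.3
side1 [ 5.76956e+02  1.57392e+02 -5.10000e-02] 2.18 5802 lip [[-52.2, -47.9, 38.3], [-50.8, -26.1, 43.1], [-47.4, -3.9, 45.8]] bar z 40.4
```

move_arm(
  moves=[4.5,4.1,-0.6,0,0,0,0,4.5,0,0,4.5,0,0,0,4.5,0,0,4.5,0,0,0,4.5,0,0,4,0,0,0,4.5,0,0,3,0,0,0,4.5,0,0,1.5,0,0,0,4.5,0,0,0,0,0,0,4.5,0,0,0,0,0,0],
)

```text
clock: 2.65
tool_pos: [0.51, 0.1698, 0.0599]
orientation: [180.0, -0.0, -2.6]
force: [0.7, -0.7, -0.4]
opening: 0.0453
gripper_force: 0.0
```

```bash
python3 - <<'E'
from h import *
snap('side','side2')
p,d,P=load('side2');v,u=np.where((abs(P[...,0]-.55)<.1)&(abs(P[...,1]-.155)<.08)&(d>0)&(P[...,2]<.06));a,b,c,e=u.min(),u.max(),v.min(),v.max()
im=cv2.imread('pics/side2.png')[c-30:e+15,a-10:b+10]; k=min(800/im.shape[1],600/im.shape[0]);cv2.imwrite('pics/s2c.png',cv2.resize(im,None,fx=k,fy=k))
print(a,b,c,e)
E
```

```text
191 290 184 245
```

View pics/s2c.png

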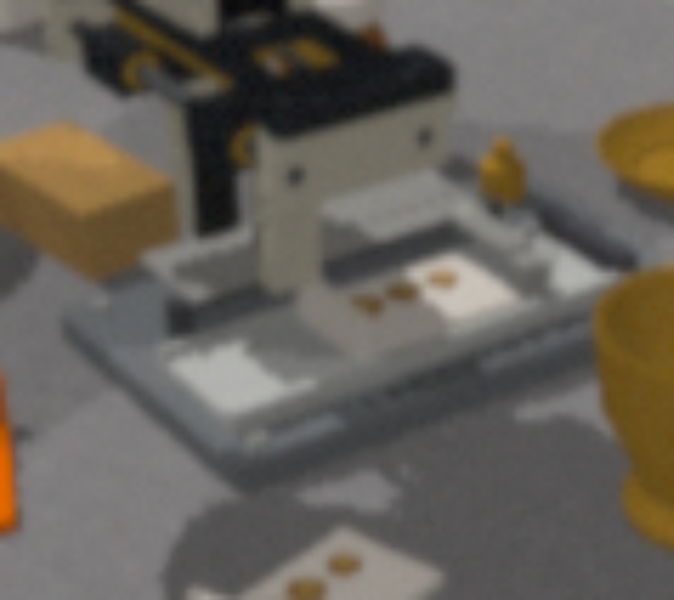

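The side crop shows the near finger at (290,260), standing in the channel behind the lip. The other finger is over the bar. Now I'll press.

move_arm(
  moves=[4.5,0,0,0.8,0,0,0,4.5,0,0,0.3,0,0,0,4.5,0,0,0.2,0,0,0,4.5,0,0,0.1,0,0,0,4.5,0,0,0,0,0,0],
)

```text
clock: 3.2
tool_pos: [0.5099, 0.1699, 0.0461]
orientation: [-180.0, -0.0, -2.6]
force: [-3.3, 0.9, 5.5]
opening: 0.0449
gripper_force: 2.9
```

```bash
cat > ang.py <<'E'
import sys
from h import *; from fit import toS
q=(577.3,158.2,-.0485)
for n in ['scene','side','wrist']:
    f=n+sys.argv[1]; snap(n,f); p,d,P=load(f); S=toS(q,P[d>0])
    b=S[(S[:,0]>-30)&(S[:,0]<48)&(S[:,1]>29)&(S[:,1]<54)&(S[:,2]>25)&(S[:,2]<43)]
    if len(b)>20:
        A=np.c_[b[:,1]-41,np.ones(len(b))]; r=np.linalg.lstsq(A,b[:,2],rcond=None)[0]; print(n,len(b),'bar angle',-r[0].round(3),'z',r[1].round(2),'-> from drop',((40-r[1])/31).round(3))
    l=S[(S[:,2]>39)&(S[:,2]<47)&(S[:,1]>-47)&(S[:,1]<-3)&(S[:,0]<8)&(S[:,0]>-58)]
    if len(l)>5: print('  lip x',np.percentile(l[:,0],[2,50,98]).round(1),len(l))
o=ctrl.get_obs(); print(o['clock'],o['tool_pos'],o['force'],o['moment'])
E
python3 ang.py 3
```

```text
scene 523 bar angle 0.088 z 37.14 -> from drop 0.092
  lip x [-57.7 -48.4 -46.5] 84
  lip x [-54.1 -50.6 -47.2] 23
wrist 10027 bar angle 0.087 z 37.02 -> from drop 0.096
  lip x [-57.3 -49.1 -47.6] 982
3.35 [0.50989029 0.16990218 0.04615887] [-1.87396304  1.21014462  6.57248323] [0.54739222 0.97567162 0.06376999]
```

move_arm(
  moves=[4.5,0,0,0.15,0,0,0,4.5,0,0,0.08,0,0,0,4.5,0,0,0,0,0,0,4.5,0,0,0,0,0,0],
)

```text
clock: 3.75
tool_pos: [0.51, 0.17, 0.0441]
orientation: [-179.9, -0.1, -2.6]
force: [-3.7, 1.2, 7.8]
opening: 0.0448
gripper_force: 3.7
```

```bash
python3 ang.py 4
```

```text
scene 537 bar angle 0.182 z 34.5 -> from drop 0.178
  lip x [-57.8 -48.5 -46.4] 90
  lip x [-52.5 -51.5 -47.2] 25
wrist 9778 bar angle 0.177 z 34.28 -> from drop 0.184
  lip x [-57.2 -49.3 -47.6] 1042
3.9 [0.50996698 0.17001498 0.04407928] [-3.1064504   1.57127097  7.73060337] [0.69545148 1.23286933 0.12239337]
```

move_arm(
  moves=[4.5,0.5,0,0,0,0,0,4.5,0.4,0,0,0,0,0,4.5,0.4,0,0,0,0,0,4.5,0.4,0,0,0,0,0,4.5,0.4,0,0,0,0,0,4.5,0,0,0,0,0,0],
)

```text
clock: 4.5
tool_pos: [0.5303, 0.1685, 0.0438]
orientation: [180.0, 0.0, -2.6]
force: [-4.6, 1.6, 9.1]
opening: 0.0449
gripper_force: 4.0
```

```bash
python3 ang.py 5
```

```text
scene 546 bar angle 0.211 z 33.82 -> from drop 0.199
  lip x [-54.7 -33.9 -31.6] 108
  lip x [-57.1 -45.1 -33.8] 41
wrist 8886 bar angle 0.199 z 33.65 -> from drop 0.205
  lip x [-42.3 -34.3 -32.4] 934
4.65 [0.53030742 0.16851881 0.04383925] [-4.43000789  0.81076246  8.27631636] [0.3191081  1.75939057 0.08206689]
```

move_arm(
  moves=[4.5,0.4,0,0,0,0,0,4.5,0.5,0,0,0,0,0,4.5,0.5,0,0,0,0,0,4.5,0.5,0,0,0,0,0,4.5,0.5,0,0,0,0,0,4.5,0.4,0,0,0,0,0,4.5,0.3,0,0,0,0,0,4.5,0,0,0,0,0,0],
)

```text
clock: 5.45
tool_pos: [0.5612, 0.1671, 0.0438]
orientation: [180.0, 0.0, -2.6]
force: [-5.1, 1.8, 7.9]
opening: 0.0449
gripper_force: 4.0
```

```bash
python3 ang.py 6
```

```text
scene 510 bar angle 0.201 z 34.15 -> from drop 0.189
  lip x [-23.   -3.4  -0.5] 110
side 46 bar angle 0.292 z 36.11 -> from drop 0.126
  lip x [-27.9 -13.1  -2.2] 44
wrist 6128 bar angle 0.209 z 33.72 -> from drop 0.202
  lip x [-11.8  -3.5  -1.5] 922
5.6 [0.56117007 0.1671609  0.0438526 ] [-4.78984146  0.52453197  7.78462452] [0.37925453 1.81772463 0.07950252]
```

move_arm(
  moves=[4.5,0.1,0,0,0,0,0,4.5,0.1,0,0,0,0,0,4.5,0,0,0,0,0,0],
)

```text
clock: 5.9
tool_pos: [0.5622, 0.167, 0.0437]
orientation: [180.0, 0.1, -2.6]
force: [-8.2, 2.5, 10.5]
opening: 0.0446
gripper_force: 5.7
```

move_arm(
  moves=[4.5,0.1,0,0,0,0,0,4.5,0.1,0,0,0,0,0,4.5,0,0,0,0,0,0],
)

```text
clock: 6.2
tool_pos: [0.5625, 0.1669, 0.0436]
orientation: [179.9, 0.3, -2.6]
force: [-16.5, 5.2, 15.0]
opening: 0.0451
gripper_force: 9.6
```

```bash
python3 ang.py 7
```

```text
scene 502 bar angle 0.2 z 33.78 -> from drop 0.201
  lip x [-23.1  -2.3   0.3] 120
side 44 bar angle 0.316 z 35.58 -> from drop 0.142
  lip x [-26.9 -12.4  -0.5] 47
wrist 5954 bar angle 0.223 z 33.31 -> from drop 0.216
  lip x [-10.6  -2.4  -0.6] 904
6.35 [0.56251784 0.16689817 0.0435894 ] [-16.19863791   5.88617123  15.22194553] [ 1.9298333   5.89092332 -0.22562266]
```

move_arm(
  moves=[4.5,-0.1,0,0,0,0,0,4.5,-0.2,0,0,0,0,0,4.5,-0.3,0,0,0,0,0,4.5,0,0,0,0,0,0],
)

```text
clock: 6.75
tool_pos: [0.5612, 0.1678, 0.0448]
orientation: [-179.9, -0.2, -2.5]
force: [1.7, -1.2, 6.8]
opening: 0.0453
gripper_force: 3.2
```

```bash
python3 ang.py 8
```

```text
scene 477 bar angle 0.134 z 35.65 -> from drop 0.14
  lip x [-24.5  -2.3   0.5] 122
side 45 bar angle 0.205 z 37.3 -> from drop 0.087
  lip x [-29.  -12.4  -1.1] 44
wrist 6131 bar angle 0.156 z 35.13 -> from drop 0.157
  lip x [-11.8  -2.9  -0.7] 962
6.9 [0.56123543 0.16783548 0.04472716] [ 1.39701051 -1.29084557  7.0352805 ] [-0.17529755 -0.43872168 -0.03730371]
```

move_arm(
  moves=[4.5,-0.2,0,0,0,0,0,4.5,-0.2,0,0,0,0,0,4.5,0,0,-0.3,0,0,0,4.5,0,0,-0.5,0,0,0,4.5,0,0,-2,0,0,0,4.5,0,0,-4,0,0,0,4.5,0,0,-4,0,0,0,4.5,0,0,0,0,0,0],
)

```text
clock: 7.7
tool_pos: [0.5582, 0.1687, 0.157]
orientation: [-179.8, -0.4, -2.5]
force: [0.1, 0.1, 0.7]
opening: 0.0451
gripper_force: 0.0
```

```bash
python3 ang.py 9; python3 - <<'E'
from h import *
from fit import toS
p,d,P=load('scene9'); im=cv2.imread('pics/scene9.png')[180:330,200:420]; cv2.imwrite('pics/c9.png',cv2.resize(im,None,fx=3.6,fy=3.6,interpolation=cv2.INTER_CUBIC))
E
```

```text
scene 517 bar angle 0.088 z 37.33 -> from drop 0.086
  lip x [-4.6 -1.4  0.5] 77
side 127 bar angle 0.085 z 38.09 -> from drop 0.062
  lip x [-6.4 -3.9 -1.4] 37
wrist 3134 bar angle 0.088 z 37.01 -> from drop 0.097
  lip x [-4.4 -2.4 -0.7] 338
7.85 [0.55491242 0.16715982 0.15101137] [-0.90334409 -0.52469472 -0.80610718] [-0.03664493  0.02154231  0.03049202]
```

View pics/c9.png

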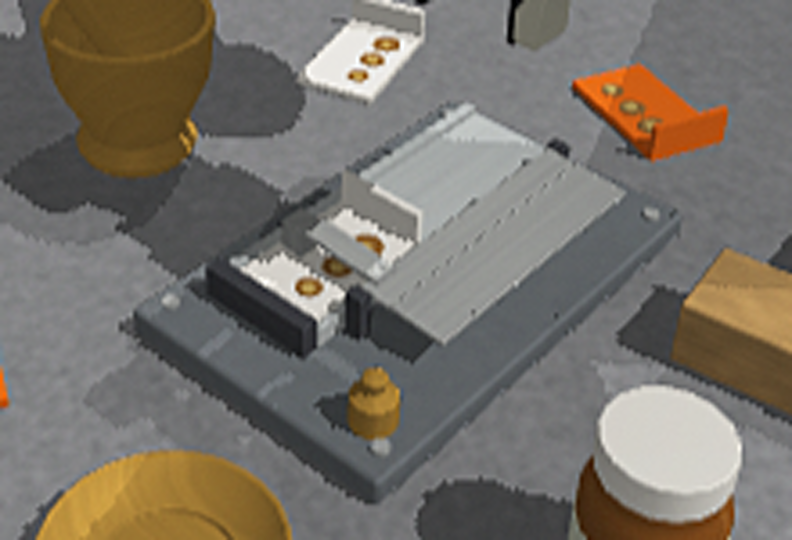

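The picture shows the plate against the dark stop at (260,310), with the toe resting on it and the hand clear. The clip angle reads about 0.088, which matches a clip resting on the plate. Handing in.

```bash
python3 -c "
from plant import ctrl; print(ctrl.close_job())"
```

```text
the job is handed in; nothing more can be done
None
```

The plate is home against the end stop, the released clip rests on it at about 0.09 rad, the hand is clear, and the job was handed in at about 8 s; the hand-in returned no verdict.

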